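# Set and lock the pressure screw of a printing press

### The arm

A 6-joint arm with a two-finger parallel gripper is mounted at the origin on the work surface. World frame = base frame: x ahead of the robot, y to its left, z up, the work surface at z = 0. Lengths are in mm, angles in degrees, forces in N, time in s.
With the tool pointing down it reaches from about 250 to 850 mm from the base axis. Payload 12.5 kg.
Tool frame: the origin (TCP) lies midway between the tips of the shut fingers; the grasp point (between the pads) lies 19 mm behind it; z points along the fingers, y is the direction in which the jaws open and shut (so a half turn about z gives the same grasp; the last joint's range is limited). The gripper opens to 93 mm and grips with 3 to 60 N. Pads are 15 mm wide; open, the fingers measure 128 mm over their backs; the gripper's body (75 mm by 188 mm) begins 65 mm behind the grasp point.
Start: joints at [-79.332, 20.094, 94.641, -0, 65.266, -4.847], TCP at [147.146, -529.936, 218.633] pointing down, gripper open.
Joint ranges: [-157.81, 157.81], [-45, 120.19], [0.68, 151.7], [-89.99, 269.99], [4.06, 180], [-164.3, 164.3]. Speed limits (degrees/s): [127.2, 127.2, 159.86, 180, 180, 180].

### API

Orientations are given as [roll, pitch, yaw] about the fixed x, y, z axes, in that order (R = Rz(yaw) Ry(pitch) Rx(roll)).
In Python, from plant import arm, cams gives the robot as it stands.
- The arm moves only by the tool jog_arm, never from a script. Its argument "rows" is a list of rows, each a list of 3 entries, a list of its own where there are three numbers: the turn, a rotation vector about the tool's x, y, z in rad, then the shift along the tool's x, y, z in cm, then the opening, from 0 (shut) to 1 (fully open). In form: [[[rx, ry, rz], [dx, dy, dz], grip], ...]. A call has exactly 5 rows; each row shifts and turns the commanded pose from where the row before left it, along the tool's axes as they then stand; what a row does not reach is not made up. A row lasts 1/10 s, in which the tool goes at most 50 mm and 8.59 degrees, less where a joint would pass 70% of its speed; a pose out of reach is approached as far as the arm can. A call is refused whole if a number of a shift passes 5 or a number of a turn 0.15, either way. A call with a gripper value outside its range is refused whole. The fingers move at their own pace and stop on an object; "grip_force" is the grip in N (left out, the last holds). Time passes only in rows, so rows that do not move let the fingers close, or fill a call up. It gives the time, the measured TCP pose, the force and the opening at its end, in the units of the state.
- arm.get_obs(): the state, without advancing time (a new reading comes with each control period).
- cams.read_camera(name): name is "side" or "top" or "wrist"; returns a dict with "image" (420x560x3 uint8, red, green, blue), "fx", "fy", "cx", "cy" (pixels), "camera_from_world" (4x4, takes a point from world to camera coordinates). Camera axes: x right, y down, z forward; pixel columns grow to the right and rows downward; lengths in mm; the calibration is good to about 2 mm. A picture is of the moment at which its call begins. There is no depth.
- arm.job_done(): hands the job in, once; it reports no verdict.
The state is a dict: "t": time; "q": joint angles; "qvel": joint speeds; "joint_efforts": joint torques, N m; "eef_pos": TCP position; "orientation": TCP orientation; "ft_force": force on the tool from outside, world axes, zero at the start; "moment": the same for the moment, N m; "gripper_width": finger opening in mm.
Only numpy, scipy, OpenCV 4.12 (cv2) and the standard library are available. Lean on these libraries where they do the work, as an engineer would, in place of code of your own. Each camera call takes 0.05 s, during which the arm holds its last target.

### The job

On the small green printing press, turn the pressure screw clockwise by its brass head until the red end points along the red line on the bridge. Then run the brass hexagon jam nut beneath it down against the washer and nip it up to about 0.5 N m (under 0.35 is loose, over 0.65 crushes the washer), so the screw is locked at its mark. Leave everything else on the bench alone and let go.

Things in the scene. Friction and masses are not known exactly. Their poses are not given: they have to be found in the camera images.
- press: small green relief-printing press, fixed to the bench: base plate 150 x 240 mm, two columns, and a bridge 60 mm wide (its x), 240 mm long (its y), top 95 mm above the bench. Origin: on the bench, under the pressure screw's vertical axis (z). Cap nuts 28 mm across, 9 mm high, stand on the bridge 95 mm either side of the axis.
- mark (a point): middle of the red line on the bridge top, 52 mm from the screw's axis towards the press's +y; the line is 36 mm long and points at the axis
- bushing: the fixed threaded bushing on the bridge, 30 mm across, 27 mm tall, origin at its foot on the axis. On it lie a copper packing ring of unknown thickness and a steel spring washer 33 mm across: the washer's free top is 32.0 to 34.2 mm above the bushing's foot, different each time and not reported.
- screw_head (a point): centre of the top of the pressure screw's head, on the axis. The head is a brass bar 14 mm wide, 28 mm long, 15 mm tall, one end painted red; below it the bare 12 mm shank runs down 18 to 22 mm to the jam nut. When set, the bar lies along the press's y, red end at +y, and its top is 183 mm above the bench.
- screw (a joint): angle of the pressure screw in rad, growing clockwise seen from above; 0 is the red end exactly over the red line (set); it starts between -1.3 and -0.5, so it must be turned clockwise. About 0.10 N m of steady friction; stays where it is left; sinks 8 mm per turn.
- jam_nut: brass hexagon jam nut on the screw, 38 mm across flats, 18 mm tall; origin at the centre of its underside, on the axis, 129.8 to 130.8 mm above the bench at the start. Two of its flats face its own +x and -x, the others every 60 degrees. Turned clockwise seen from above it sinks 8 mm per turn; it needs about 0.5 to 3 rad to reach the washer, then about 0.3 rad more.
- nut_top (a point): centre of the jam nut's top face, 18 mm above its underside. Its thread has about 0.10 N m of friction, always against the motion (so a moment read at rest may be up to 0.2 N m below that while turning); from first touch of the washer the moment rises about 1.5 N m per rad, to 0.5 N m some 0.3 rad later. Let go, it springs back by up to 0.4 rad and stays snug. It does not turn the screw.
- spanner: loose open-ended spanner, 150 mm long, lying flat in front of the press; origin under its middle; leave alone
- ink_tin: loose black ink tin with a pale lid, 60 mm across, 45 mm tall, beside the press; origin at its underside; leave alone
- brayer: loose ink roller with a wooden handle, about 130 mm long, 32 mm tall, beside the press; origin under its rubber roll; leave alone
- paint_bottle: loose red paint bottle, 54 mm across, 140 mm tall; origin at its underside; leave alone
- glue_jar: loose blue jar, 68 mm across, 90 mm tall; origin at its underside; leave alone
- steel_rule: loose steel rule, 30 x 300 x 4 mm, lying flat; origin under its middle; leave alone
- lino_block: loose cork-coloured block, 100 x 75 x 20 mm; origin under its middle; leave alone

How it is judged:
By the outcome, as a careful person would: the job done as asked, in the order asked, and still so for the second after the job is handed in, with the robot touching nothing.
It also fails if it takes over 72 s, if anything falls off the work surface, if the arm or the gripper's body presses on something with over 40 N, if the wrist force passes 120 N, or if a joint passes its speed limit or range.

## Working session

There is one attempt and no reset: what is moved stays moved. The work goes in short steps, Python scripts to look and compute and a tool call to move; the robot and the scene stay as the last step left them, time stands still between calls to the robot, and variables do not carry over. Pictures are saved under pics/ and viewed, and the job is handed in when it is done.

Besides the shell and the picture viewer there is one more tool, called after ">>>" as a command line: name --argument value ..., lists and objects as JSON in quotes. jog_arm: Moves the arm, as the interface text tells. Its arguments: {"type":"object","properties":{"rows":{"type":"array","items":{"type":"array"}},"grip_force":{"type":"number"}},"required":["rows"]}

```bash
ls; mkdir -p pics
cat > h.py <<'E'
import numpy as np, cv2
from plant import arm, cams
def snap(n,f):
    c=cams.read_camera(n); cv2.imwrite('pics/'+f,cv2.cvtColor(c['image'],cv2.COLOR_RGB2BGR)); np.savez('pics/'+f+'.npz',**c); return c
def ray(c,u,v):
    T=np.array(c['camera_from_world']);R=T[:3,:3];o=-R.T@T[:3,3]
    d=R.T@np.array([(u-c['cx'])/c['fx'],(v-c['cy'])/c['fy'],1]);return o,d
def onz(c,u,v,z):
    o,d=ray(c,u,v);return o+d*(z-o[2])/d[2]
def proj(c,p):
    T=np.array(c['camera_from_world']);q=T[:3,:3]@np.array(p)+T[:3,3]
    return np.array([c['fx']*q[0]/q[2]+c['cx'],c['fy']*q[1]/q[2]+c['cy']])
E
python3 - <<'E'
from h import *
for n in ['side','top','wrist']:
    c=snap(n,n+'0.png'); print(n,c['fx'],ray(c,280,210))
print(arm.get_obs())
E
```

```text
pics
side 460.9173383811999 (array([-169.01566432, -882.45212797, 1278.36954915]), array([ 0.45445424,  0.53853381, -0.70956766]))
top 515.8314883555408 (array([ 433.7029925 ,    5.4090658 , 1482.57286357]), array([ 0.10422486,  0.00890458, -0.99461286]))
wrist 357.14579764783343 (array([ 212.46310594, -511.9348858 ,  384.77067989]), array([-0.2193683 , -0.06124684, -0.97391458]))
{'t': 0.15, 'q': array([-7.93304956e+01,  2.01179284e+01,  9.46670396e+01, -7.55134876e-04,
        6.52657481e+01, -4.84700846e+00]), 'qvel': array([-0.02711101, -0.07372544, -0.06424118,  0.01231364, -0.08914038,
       -0.05000175]), 'joint_efforts': array([-5.20514243e-05, -4.97463727e+01, -2.85344052e+01,  6.99089980e-02,
        2.45151075e-02, -5.74213095e-05]), 'eef_pos': array([ 147.10966841, -529.69524547,  218.22844485]), 'orientation': array([-1.79949407e+02, -3.60215545e-03,  1.55168276e+01]), 'ft_force': array([-0.27742823,  0.13407888, -1.04267295]), 'moment': array([0.03470157, 0.00058113, 0.02430103]), 'gripper_width': 92.97147532094984}
```

View pics/side0.png

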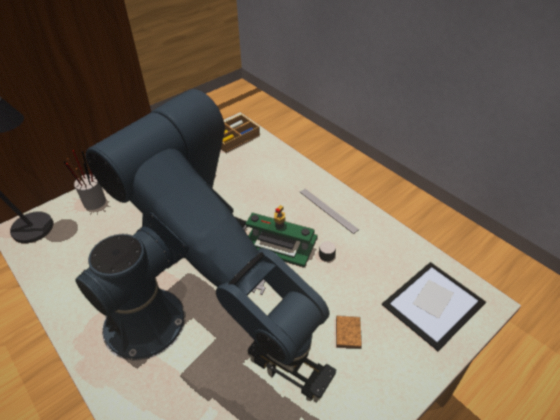

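View pics/top0.png

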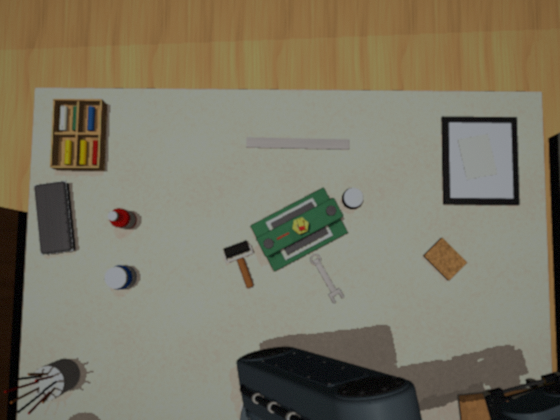

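The top view shows the press at about (300,228), with the red line at about (281,237) to its left (+y). The side view shows the screw at about (280,213). Next I'll zoom in.

Run:
```python
import cv2
a=cv2.imread('pics/top0.png')[170:290,225:385]
cv2.imwrite('pics/top0z.png',cv2.resize(a,None,fx=5,fy=5,interpolation=cv2.INTER_CUBIC))
a=cv2.imread('pics/side0.png')[190:280,230:350]
cv2.imwrite('pics/side0z.png',cv2.resize(a,None,fx=6,fy=6,interpolation=cv2.INTER_CUBIC))
```

```text
(no output)
```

View pics/top0z.png

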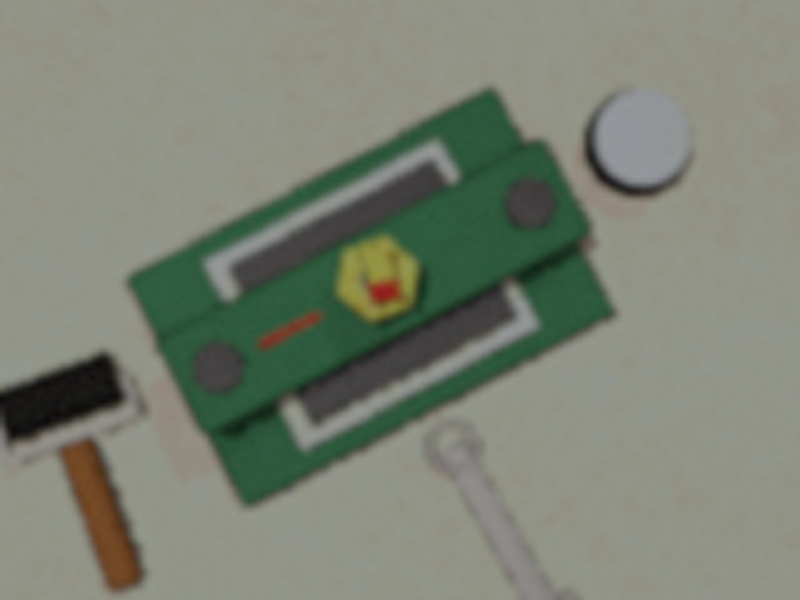

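View pics/side0z.png

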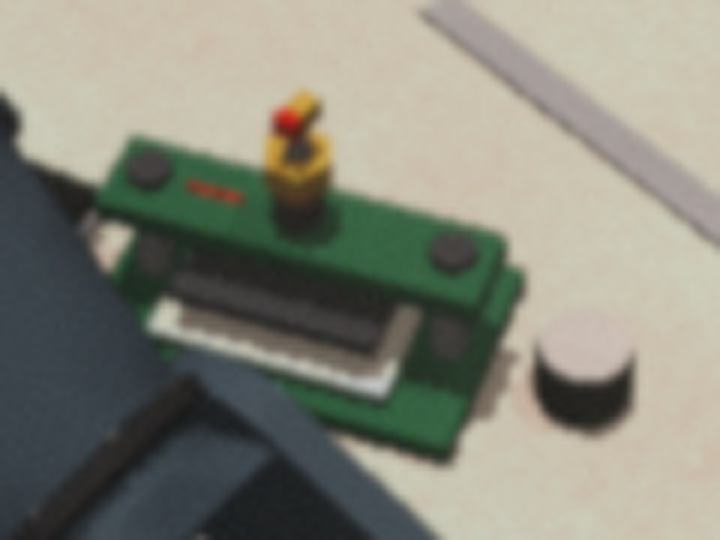

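```bash
cat > m.py <<'E'
from h import *
import sys
def load(f): return dict(np.load('pics/'+f+'.npz'))
def masks(c,box):
    u0,v0,u1,v1=box
    hsv=cv2.cvtColor(c['image'],cv2.COLOR_RGB2HSV); H,S,V=[hsv[...,i].astype(int) for i in range(3)]
    b=np.zeros(H.shape,bool); b[v0:v1,u0:u1]=1
    red=((H<9)|(H>172))&(S>140)&(V>60)&b
    yel=(H>=18)&(H<35)&(S>110)&(V>70)&b
    dark=(S<90)&(V<110)&b
    return red,yel,dark
def comps(m,amin=4):
    n,l,s,ce=cv2.connectedComponentsWithStats(m.astype(np.uint8),connectivity=8)
    return [(s[i,4],ce[i],l==i) for i in range(1,n) if s[i,4]>=amin]
E
python3 - <<'E'
from m import *
for f,box in [('top0.png',(245,180,350,275)),('side0.png',(245,195,320,245))]:
    c=load(f); r,y,d=masks(c,box)
    for nm,m in zip('ryd',(r,y,d)):
        for a,ce,l in comps(m):
            print(f,nm,a,ce.round(1),[onz(c,*ce,z).round(1)[:2] for z in (95,104,150,180)])
E
```

```text
top0.png r 14 [301.1 227.9] [array([531.1, -39.7]), array([530.5, -39.4]), array([527.3, -37.9]), array([525.2, -37. ])]
top0.png r 12 [282.1 235.8] [array([509.2,  11.4]), array([508.8,  11.4]), array([506.3,  11.2]), array([504.6,  11. ])]
top0.png y 162 [300.  225.4] [array([538. , -36.6]), array([537.3, -36.3]), array([533.8, -35. ]), array([531.6, -34. ])]
top0.png d 248 [291.2 235.9] [array([509.3, -13. ]), array([508.8, -12.9]), array([506.3, -12.3]), array([504.7, -11.9])]
top0.png d 46 [344.4 201.7] [array([ 603.7, -156.3]), array([ 602.6, -155.2]), array([ 597. , -149.9]), array([ 593.3, -146.4])]
top0.png d 58 [338.5 211.8] [array([ 576. , -140.4]), array([ 575. , -139.4]), array([ 570.3, -134.6]), array([ 567.2, -131.4])]
top0.png d 4 [312.5 197.8] [array([613.4, -69.8]), array([612.3, -69.3]), array([606.3, -66.8]), array([602.4, -65.2])]
top0.png d 6 [300.5 202.5] [array([600.1, -37.4]), array([599. , -37.2]), array([593.5, -35.7]), array([589.9, -34.8])]
top0.png d 325 [292.2 215. ] [array([565.9, -15.3]), array([565. , -15.1]), array([560.7, -14.5]), array([557.8, -14
[... 1995 characters left out ...]
array([565.9,  -6.7]), array([537.1, -41. ]), array([518.4, -63.4])]
side0.png d 23 [265.6 221.5] [array([513.2,   6.1]), array([508. ,  -0.7]), array([481.5, -35.2]), array([464.2, -57.8])]
side0.png d 75 [279.9 225.7] [array([537.8, -42.8]), array([532.4, -49.2]), array([504.9, -81.8]), array([ 487. , -103.1])]
side0.png d 740 [272.4 237.4] [array([483.4, -67. ]), array([478.4, -73.2]), array([ 453.1, -104.9]), array([ 436.5, -125.6])]
side0.png d 62 [305.  231.1] [array([ 586.4, -119.6]), array([ 580.7, -125.4]), array([ 551.3, -155.1]), array([ 532.1, -174.4])]
side0.png d 7 [312.7 232.7] [array([ 601.3, -142.4]), array([ 595.4, -148.1]), array([ 565.5, -176.8]), array([ 545.9, -195.6])]
```

The cap nuts are 189.5 mm apart (190 expected). That puts the axis near (534,-35) and press yaw near 28.4°. The mark fits to about 1 mm. The red end is near 190° world, so the screw needs about 1.3 rad clockwise. Next I'll move above it and turn the tool by about +3 rad on the way.

```bash
cat > pl.py <<'E'
from h import *
def plan(tx,ty,tz,n,rz,after=False):
    """n rows from present pose to target xyz, each turning rz (tool)"""
    o=arm.get_obs(); p=o['eef_pos']; psi=np.radians(o['orientation'][2])
    print('pos',p.round(1),'ori',o['orientation'].round(2),'q',o['q'].round(1))
    w=(np.array([tx,ty,tz])-p)/n/10
    out=[]
    for i in range(n):
        a=psi-rz*(i+(1 if after else 0))
        out.append([[0,0,rz],[round(float(w[0]*np.cos(a)+w[1]*np.sin(a)),2),round(float(w[0]*np.sin(a)-w[1]*np.cos(a)),2),round(float(-w[2]),2)],1])
    for i in range(0,n,5): print(out[i:i+5])
E
python3 -c "
from pl import *
plan(534,-35,240,20,-.15)"
```

```text
pos [ 147.1 -529.7  218.2] ori [-179.95   -0.     15.52] q [-79.3  20.1  94.7  -0.   65.3  -4.8]
[[[0, 0, -0.15], [2.53, -1.87, -0.11], 1], [[0, 0, -0.15], [2.78, -1.47, -0.11], 1], [[0, 0, -0.15], [2.96, -1.04, -0.11], 1], [[0, 0, -0.15], [3.09, -0.58, -0.11], 1], [[0, 0, -0.15], [3.14, -0.11, -0.11], 1]]
[[[0, 0, -0.15], [3.12, 0.36, -0.11], 1], [[0, 0, -0.15], [3.03, 0.82, -0.11], 1], [[0, 0, -0.15], [2.88, 1.26, -0.11], 1], [[0, 0, -0.15], [2.65, 1.68, -0.11], 1], [[0, 0, -0.15], [2.37, 2.06, -0.11], 1]]
[[[0, 0, -0.15], [2.04, 2.39, -0.11], 1], [[0, 0, -0.15], [1.66, 2.67, -0.11], 1], [[0, 0, -0.15], [1.24, 2.88, -0.11], 1], [[0, 0, -0.15], [0.8, 3.04, -0.11], 1], [[0, 0, -0.15], [0.34, 3.12, -0.11], 1]]
[[[0, 0, -0.15], [-0.13, 3.14, -0.11], 1], [[0, 0, -0.15], [-0.6, 3.08, -0.11], 1], [[0, 0, -0.15], [-1.06, 2.96, -0.11], 1], [[0, 0, -0.15], [-1.49, 2.77, -0.11], 1], [[0, 0, -0.15], [-1.88, 2.51, -0.11], 1]]
```

>>> jog_arm --rows '[[[0,0,-0.15],[2.5,-1.9,-0.1],1],[[0,0,-0.15],[2.8,-1.5,-0.1],1],[[0,0,-0.15],[3.0,-1.0,-0.1],1],[[0,0,-0.15],[3.1,-0.6,-0.1],1],[[0,0,-0.15],[3.1,-0.1,-0.1],1]]'

```text
t: 0.65
eef_pos: [244.5, -404.7, 223.5]
orientation: [-180.0, -0.0, 58.8]
ft_force: [0.5, 0.1, -0.7]
gripper_width: 92.9
```

>>> jog_arm --rows '[[[0,0,-0.15],[3.1,0.4,-0.1],1],[[0,0,-0.15],[3.0,0.8,-0.1],1],[[0,0,-0.15],[2.9,1.3,-0.1],1],[[0,0,-0.15],[2.7,1.7,-0.1],1],[[0,0,-0.15],[2.4,2.1,-0.1],1]]'

```text
t: 1.15
eef_pos: [342.3, -280.8, 228.6]
orientation: [-180.0, -0.0, 101.8]
ft_force: [0.5, 0.1, -0.2]
gripper_width: 93.2
```

```bash
python3 -c "
from pl import *
plan(534,-35,240,10,-.15)"
```

```text
pos [ 342.3 -280.8  228.6] ori [-180.    -0.   101.8] q [-45.4   8.1 108.9   0.   63.  -57.2]
[[[0, 0, -0.15], [2.01, 2.38, -0.11], 1], [[0, 0, -0.15], [1.64, 2.65, -0.11], 1], [[0, 0, -0.15], [1.22, 2.87, -0.11], 1], [[0, 0, -0.15], [0.78, 3.02, -0.11], 1], [[0, 0, -0.15], [0.32, 3.1, -0.11], 1]]
[[[0, 0, -0.15], [-0.15, 3.11, -0.11], 1], [[0, 0, -0.15], [-0.61, 3.06, -0.11], 1], [[0, 0, -0.15], [-1.06, 2.93, -0.11], 1], [[0, 0, -0.15], [-1.49, 2.74, -0.11], 1], [[0, 0, -0.15], [-1.88, 2.49, -0.11], 1]]
```

>>> jog_arm --rows '[[[0,0,-0.15],[2.0,2.4,-0.1],1],[[0,0,-0.15],[1.6,2.7,-0.1],1],[[0,0,-0.15],[1.2,2.9,-0.1],1],[[0,0,-0.15],[0.8,3.0,-0.1],1],[[0,0,-0.15],[0.3,3.1,-0.1],1]]'

```text
t: 1.65
eef_pos: [439.9, -158.8, 233.6]
orientation: [-180.0, -0.0, 144.8]
ft_force: [0.9, 0.0, -0.1]
gripper_width: 92.9
```

>>> jog_arm --rows '[[[0,0,-0.15],[-0.2,3.1,-0.1],1],[[0,0,-0.15],[-0.6,3.1,-0.1],1],[[0,0,-0.15],[-1.1,2.9,-0.1],1],[[0,0,-0.15],[-1.5,2.7,-0.1],1],[[0,0,-0.15],[-1.9,2.5,-0.1],1]]'

```text
t: 2.15
eef_pos: [537.5, -37.2, 238.5]
orientation: [180.0, -0.0, -172.2]
ft_force: [0.4, 0.2, 0.4]
gripper_width: 92.9
```

```bash
python3 -c "
from pl import *
plan(534,-35,240,1,0)
c=snap('wrist','w1.png')
snap('top','top1.png')
print(ray(c,280,210))
im=cv2.imread('pics/w1.png');cv2.imwrite('pics/w1z.png',cv2.resize(im,(800,600),interpolation=cv2.INTER_CUBIC))"
```

```text
pos [537.5 -37.2 238.5] ori [ 1.8000e+02 -2.0000e-02 -1.7224e+02] q [  -8.9   17.8   94.9   -0.    67.3 -106.7]
[[[0, 0, 0], [0.32, 0.26, -0.15], 1]]
(array([469.87331118, -46.69894821, 405.11467785]), array([ 0.22569958,  0.02955382, -0.97394533]))
```

View pics/w1z.png

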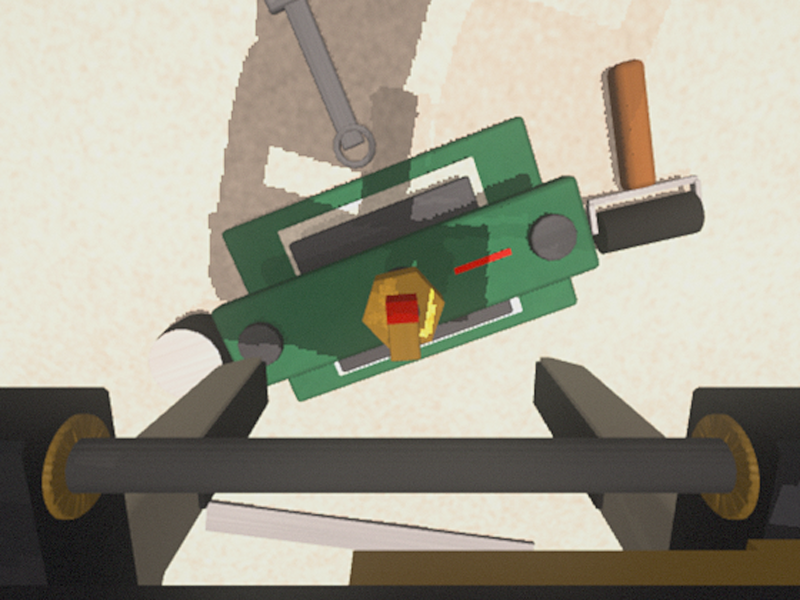

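The wrist view shows the head's red end at about (402,308) in the 800-px picture, its brass end at (405,345), the hexagon around it, the red line from (455,271) to (511,252) and cap nuts at (552,237) and (260,343). Next I'll zoom in on the head.

Run:
```python
from m import *
im=cv2.imread('pics/w1.png')
cv2.imwrite('pics/w1zz.png',cv2.resize(im[175:265,235:335],None,fx=6.5,fy=6.5,interpolation=cv2.INTER_NEAREST))
c=load('w1.png')
r,y,d=masks(c,(150,120,430,270))
for nm,m in zip('rd',(r,d)):
    for a,ce,l in comps(m,60):
        print(nm,a,ce.round(1),[onz(c,*ce,z).round(1)[:2] for z in (95,104,184)])
        if a<500:
            box=cv2.minAreaRect(np.argwhere(l)[:,::-1].astype(np.float32)); print(box)
```

```text
r 200 [337.4 182.5] [array([510.4,   9.1]), array([509.2,   7.5]), array([498.8,  -6.9])]
((337.51708984375, 182.54632568359375), (4.938648223876953, 41.78096389770508), 69.775146484375)
r 432 [281.1 215.9] [array([547. , -35.6]), array([544.8, -35.9]), array([524.9, -38.8])]
((281.05059814453125, 215.80935668945312), (19.71154022216797, 22.081912994384766), 86.42366790771484)
d 392 [267.4 126.7] [array([471.9, -57.6]), array([471.8, -57.3]), array([471.3, -54.5])]
((267.5953674316406, 125.34794616699219), (14.574548721313477, 36.32868194580078), 68.96248626708984)
d 9261 [236.8 186.8] [array([526.2, -77.7]), array([524.6, -76.8]), array([510. , -68.8])]
d 423 [421.8 160.8] [array([482. ,  77.7]), array([481.6,  74.1]), array([478.5,  42. ])]
((419.0, 158.5), (37.0, 20.0), 90.0)
d 590 [386.8 165.5] [array([490.1,  48.7]), array([489.5,  46. ]), array([484.3,  21.3])]
d 63 [325.7 161.2] [array([493.6,  -4.1]), array([492.9,  -5.4]), array([486.8, -16.4])]
((325.70001220703125, 160.40000915527344), (11.180339813232422, 16.099689483642578), 63.43495178222656)
d 692 [247.7 242.3] [array([575.8, -62.4]), array([572.7, -61.9]), array([545.4, -57.9])]
d 258 [382.4 261.8] [array([577.5,  63.2]), array([574.4,  60.1]), array([546.6,  31.7])]
((385.0, 260.0), (22.0, 18.0), 0.0)
```

View pics/w1zz.png

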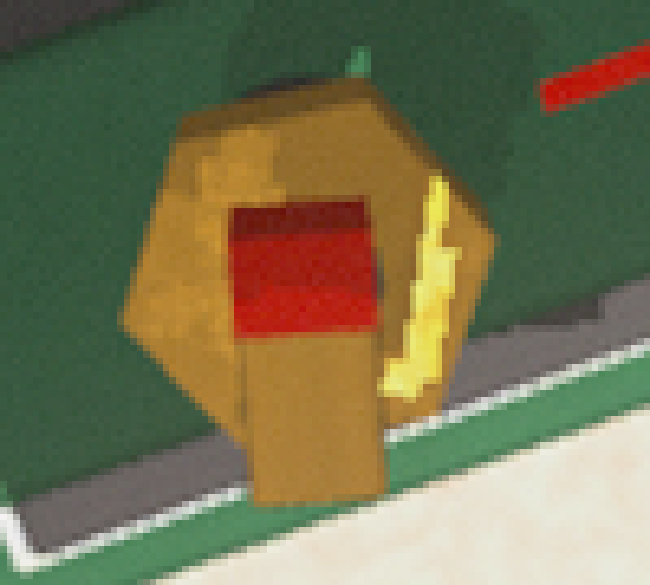

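Run:
```python
from m import *
c=load('w1.png')
f=lambda P,z:np.array([onz(c,x/6.5+234.5,y/6.5+174.5,z)[:2] for x,y in P])
H=f([(230,241),(376,232),(386,493),(253,506)],184)
print(H.round(1),H.mean(0),[np.linalg.norm(H[i]-H[i-1]).round(1) for i in range(4)])
for a,b in((3,0),(2,1)): d=H[b]-H[a]; print('red dir',np.degrees(np.arctan2(d[1],d[0])))
N=f([(185,130),(372,100),(496,240),(435,412),(122,320)],148.3)
print(N.round(1)); ctr=(N[0]+N[3]+N[2]+N[4])/4; print('ctr',ctr, (N[2]+N[4])/2)
# fit hex
from scipy.optimize import least_squares
R=19/np.cos(np.pi/6)
k=np.array([0,1,2,3,5])
ang=np.degrees(np.arctan2(*(N-ctr).T[::-1]));print(ang, np.linalg.norm(N-ctr,axis=1))
s=least_squares(lambda p:(np.array([[p[0]+R*np.cos(np.radians(p[2]-60*i)),p[1]+R*np.sin(np.radians(p[2]-60*i))] for i in k])-N).ravel(),[*ctr,ang[0]])
print(s.x,s.fun.round(1))
L=[onz(c,x/1.4286,y/1.4286,95)[:2] for x,y in((455,271),(511,252))];print('line',L)
d=L[1]-L[0];print(np.degrees(np.arctan2(d[1],d[0])),np.linalg.norm(d))
A=onz(c,386.4,165.9,104);B=onz(c,182,240.2,104);d=A-B;print('caps',A,B,(A+B)/2,np.linalg.norm(d),np.degrees(np.arctan2(d[1],d[0])))
```

```text
[[523.  -46.2]
 [520.2 -32.2]
 [546.7 -27.3]
 [549.9 -40.4]] [534.96018151 -36.52566031] [np.float64(27.5), np.float64(14.3), np.float64(27.0), np.float64(13.5)]
red dir -167.74731622736408
red dir -169.55220335976009
[[519.6 -52.8]
 [513.3 -32.5]
 [527.3 -16.2]
 [548.5 -20. ]
 [542.5 -57.2]]
ctr [534.49708665 -36.55721536] [534.93544958 -36.71308084]
[-132.55509011  169.13356287  109.35137219   49.70475347  -68.77715399] [22.07126475 21.55576761 21.5698965  21.72486161 22.16635183]
[ 534.575982    -36.55289855 -130.61686577] [ 0.7 -0.4 -0.3 -0.  -0.1  0.3  0.3  0.1 -0.7 -0. ]
line [array([518.97289567,  -6.27173648]), array([502.75123511,  25.6262582 ])]
116.9555202817048 35.78581193594258
caps [489.82736237  45.712732   104.        ] [ 578.67227728 -119.73822338  104.        ] [534.24981982 -37.01274569 104.        ] 187.7962660491779 118.23519419283016
```

The axis is (534.6,-36.4), with the views agreeing within 1.5 mm. The head fits 14 x 27.5 mm with its red end at 191.4°. The target direction is 118.1°, so the screw needs about 1.28 rad clockwise. The hexagon fits within 0.7 mm, and a nut grasp yaw of 169.4° suits it. I'm descending on the head now.

>>> jog_arm --rows '[[[0,0,-0.03],[0.28,0.13,1.6],1],[[0,0,-0.03],[0,0,1.6],0.6],[[0,0,0],[0,0,1.6],0.5],[[0,0,0],[0,0,1.6],0.4],[[0,0,0],[0,0,1.5],0.3]]' --grip_force 25

```text
t: 2.75
eef_pos: [533.4, -37.9, 158.8]
orientation: [180.0, -0.0, -169.3]
ft_force: [-0.3, -0.1, 0.9]
gripper_width: 65.6
```

>>> jog_arm --rows '[[[0,0,0],[0,0,0],0.3],[[0,0,0],[0,0,0],0.25],[[0,0,0],[0,0,0],0.25],[[0,0,0],[0,0,0],0.25],[[0,0,0],[0,0,0],0.25]]'

```text
t: 3.25
eef_pos: [534.2, -37.5, 160.2]
orientation: [-180.0, 0.0, -169.2]
ft_force: [0.2, -0.6, -0.1]
gripper_width: 26.2
```

```bash
python3 -c "
from pl import *
plan(534.6,-36.4,159,1,0)
c=snap('wrist','w2.png')
im=cv2.imread('pics/w2.png');cv2.imwrite('pics/w2z.png',cv2.resize(im,(800,600),interpolation=cv2.INTER_CUBIC))"
```

```text
pos [534.2 -37.5 160.2] ori [-1.7998e+02  5.0000e-02 -1.6917e+02] q [  -9.    22.6  100.2    0.    57.2 -109.8]
[[[0, 0, 0], [-0.06, 0.1, 0.12], 1]]
```

View pics/w2z.png

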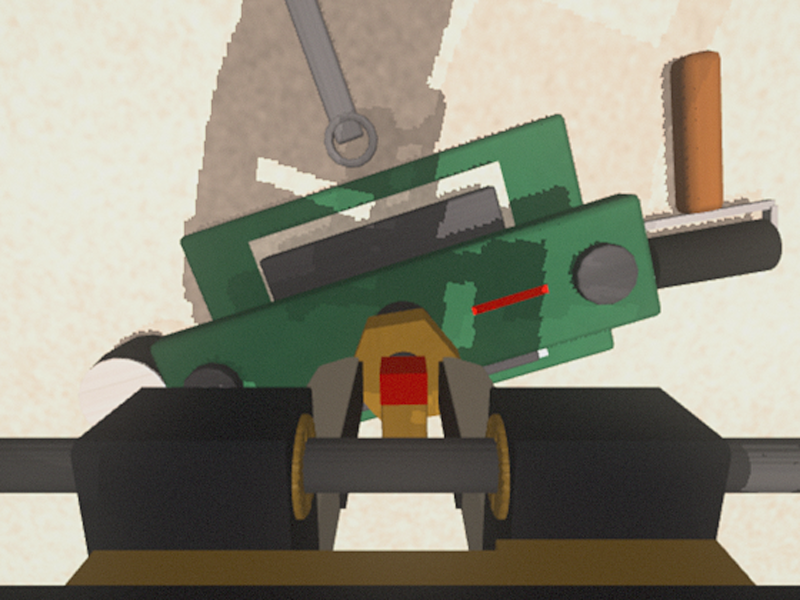

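The wrist view shows the fingers straddling the bar, aligned with it. The head (380-428 px) sits about 1.5 mm right of the centre between the pads, which agrees with the axis estimate. I'll correct that and close.

>>> jog_arm --rows '[[[0,0,-0.01],[-0.05,0.1,0.1],0.2],[[0,0,0],[0,0,0],0],[[0,0,0],[0,0,0],0],[[0,0,0],[0,0,0],0],[[0,0,0],[0,0,0],0]]' --grip_force 25

```text
t: 3.8
eef_pos: [534.3, -36.4, 158.6]
orientation: [-180.0, -0.0, -168.6]
ft_force: [0.7, -1.2, -1.2]
gripper_width: 13.7
```

```bash
python3 -c "
from pl import *
plan(534.6,-36.4,159,1,0)
o=arm.get_obs();print(o['ft_force'],o['moment'],o['gripper_width'],o['t'])"
```

```text
pos [534.3 -36.4 158.6] ori [-180.     -0.   -168.59] q [  -8.9   22.7  100.2   -0.    57.1 -110.3]
[[[0, 0, 0], [-0.03, -0.01, -0.04], 1]]
[ 0.66542511 -1.21311837 -1.20019306] [-0.00838071 -0.20707723  0.05535241] 13.730558457569101 3.8
```

The head is gripped at 13.7 mm with small side forces. Now I'll turn it about 1.28 rad clockwise, sinking 1.6 mm.

>>> jog_arm --rows '[[[0,0,0.13],[0,0,0.02],0],[[0,0,0.13],[0,0,0.02],0],[[0,0,0.13],[0,0,0.02],0],[[0,0,0.13],[0,0,0.02],0],[[0,0,0.13],[0,0,0.02],0]]'

```text
t: 4.3
eef_pos: [534.4, -35.8, 157.7]
orientation: [180.0, -0.0, 153.9]
ft_force: [0.4, 3.3, 0.6]
gripper_width: 13.8
```

>>> jog_arm --rows '[[[0,0,0.13],[0,0,0.02],0],[[0,0,0.13],[0,0,0.02],0],[[0,0,0.13],[0,0,0.02],0],[[0,0,0.13],[0,0,0],0],[[0,0,0.08],[0,0,0],0]]'

```text
t: 4.8
eef_pos: [534.7, -35.5, 157.1]
orientation: [179.9, -0.0, 119.5]
ft_force: [3.8, 5.1, -3.3]
gripper_width: 14.0
```

>>> jog_arm --rows '[[[0,0,0.02],[0,0,0],0],[[0,0,0],[0,0,0],0],[[0,0,0],[0,0,0],0],[[0,0,0],[0,0,0],0],[[0,0,0],[0,0,0],0]]'

```text
t: 5.3
eef_pos: [534.7, -35.5, 157.0]
orientation: [179.9, -0.0, 118.6]
ft_force: [3.5, 5.6, -2.3]
gripper_width: 14.1
```

```bash
python3 -c "
from pl import *
plan(534.6,-36.4,159,1,0)
o=arm.get_obs();print(o['ft_force'],o['moment'],o['gripper_width'],o['t'])
c=snap('wrist','w3.png')
im=cv2.imread('pics/w3.png');cv2.imwrite('pics/w3z.png',cv2.resize(im,(800,600),interpolation=cv2.INTER_CUBIC))"
```

```text
pos [534.7 -35.5 157. ] ori [ 1.7991e+02 -4.0000e-02  1.1863e+02] q [-8.800e+00  2.280e+01  1.003e+02  1.000e-01  5.680e+01 -3.750e+01]
[[[0, 0, 0], [-0.07, -0.06, -0.2], 1]]
[ 3.4907345   5.56142014 -2.29851335] [ 0.93186177 -0.74147463  0.01017534] 14.112072437035268 5.3
```

View pics/w3z.png

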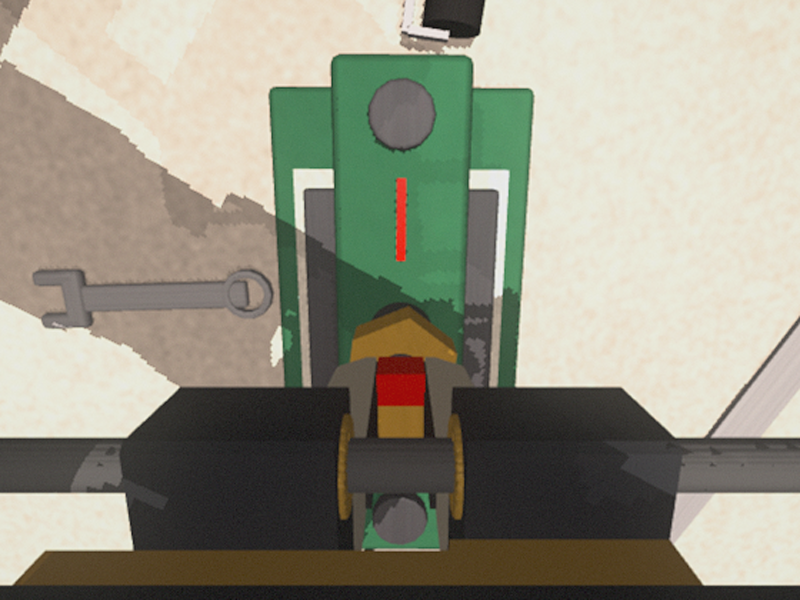

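The red line is vertical at x≈401, the cap nuts are at x≈402 and 400, and the bar runs from 376 to 426 (centre 401). They look aligned, so I'll measure it.

Run:
```python
from m import *
c=load('w3.png')
r,y,d=masks(c,(225,40,335,300))
for a,ce,l in comps(r,60):
    p=np.argwhere(l)[:,::-1].astype(np.float32); print('r',a,ce,p.min(0),p.max(0))
    if a<260 or ce[1]<220:
        W=np.array([onz(c,*q,95)[:2] for q in p]);v=cv2.fitLine(W.astype(np.float32),cv2.DIST_L2,0,.01,.01).ravel();print('dir',np.degrees(np.arctan2(v[1],v[0]))%180,v[2:])
hsv=cv2.cvtColor(c['image'],cv2.COLOR_RGB2HSV)
cc=[]
for box in((255,50,310,110),(255,345,305,380)):
    for a,ce,l in comps(masks(c,box)[2],100): print('cap',a,ce,onz(c,*ce,104)); cc.append(onz(c,*ce,104))
d=cc[0]-cc[1];print(np.linalg.norm(d),np.degrees(np.arctan2(d[1],d[0])),(cc[0]+cc[1])/2)
im=cv2.imread('pics/w3.png')
cv2.imwrite('pics/w3zz.png',cv2.resize(im[210:320,225:335],None,fx=5.4,fy=5.4,interpolation=cv2.INTER_NEAREST))
```

```text
r 369 [280.34146341 153.63143631] [277. 125.] [284. 182.]
dir 118.311 [510.32507    8.870884]
r 1143 [280.04199475 266.6264217 ] [263. 250.] [297. 283.]
cap 430 [278.82790698  80.04186047] [488.98442428  45.97719763 104.        ]
cap 1258 [277.55802862 360.85294118] [ 577.73327353 -118.33528481  104.        ]
186.74836044564398 118.37447487677042 [533.3588489  -36.17904359 104.        ]
```

View pics/w3zz.png

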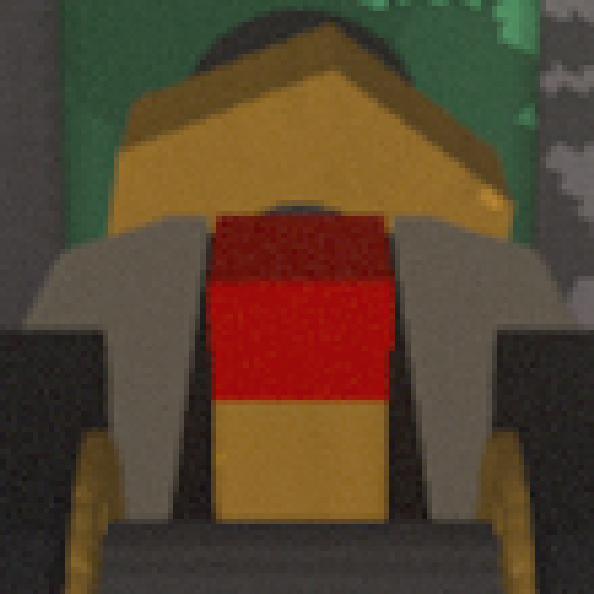

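The bar's edges lie along 118.6° ±0.2. The line measures 118.3° and the cap nuts 118.4°, so the screw is set within about 0.3°. I'll open up now.

>>> jog_arm --rows '[[[0,0,0],[0,0,0],0.65],[[0,0,0],[0,0,0],0.65],[[0,0,0],[0,0,0],0.65],[[0,0,-0.09],[0,0,0],0.65],[[0,0,-0.12],[0,0,0],0.65]]'

```text
t: 5.85
eef_pos: [534.2, -36.4, 157.0]
orientation: [-180.0, -0.0, 130.9]
ft_force: [0.2, 0.3, 0.1]
gripper_width: 49.1
```

>>> jog_arm --rows '[[[0,0,-0.14],[0,0,0],0.65],[[0,0,-0.14],[0,0,0],0.65],[[0,0,-0.14],[0,0,0],0.65],[[0,0,-0.14],[0,0,0],0.65],[[0,0,-0.1],[0,0,0],0.65]]'

```text
t: 6.35
eef_pos: [534.2, -36.4, 157.1]
orientation: [-180.0, -0.0, 168.8]
ft_force: [0.6, 0.1, 0.4]
gripper_width: 60.0
```

```bash
python3 -c "
from pl import *
plan(534.6,-36.4,122,5,0)
o=arm.get_obs();print(o['ft_force'],o['moment'],o['gripper_width'],o['t'])
c=snap('wrist','w4.png')
im=cv2.imread('pics/w4.png');cv2.imwrite('pics/w4z.png',cv2.resize(im,(800,600),interpolation=cv2.INTER_CUBIC))"
```

```text
pos [534.2 -36.4 157.1] ori [-180.    -0.   168.8] q [ -8.9  22.8 100.3  -0.   56.9 -87.7]
[[[0, 0, 0], [-0.01, 0.0, 0.7], 1], [[0, 0, 0], [-0.01, 0.0, 0.7], 1], [[0, 0, 0], [-0.01, 0.0, 0.7], 1], [[0, 0, 0], [-0.01, 0.0, 0.7], 1], [[0, 0, 0], [-0.01, 0.0, 0.7], 1]]
[0.59488674 0.05638617 0.36518426] [ 0.03710371 -0.09461192  0.00389712] 60.04515089749573 6.35
```

View pics/w4z.png

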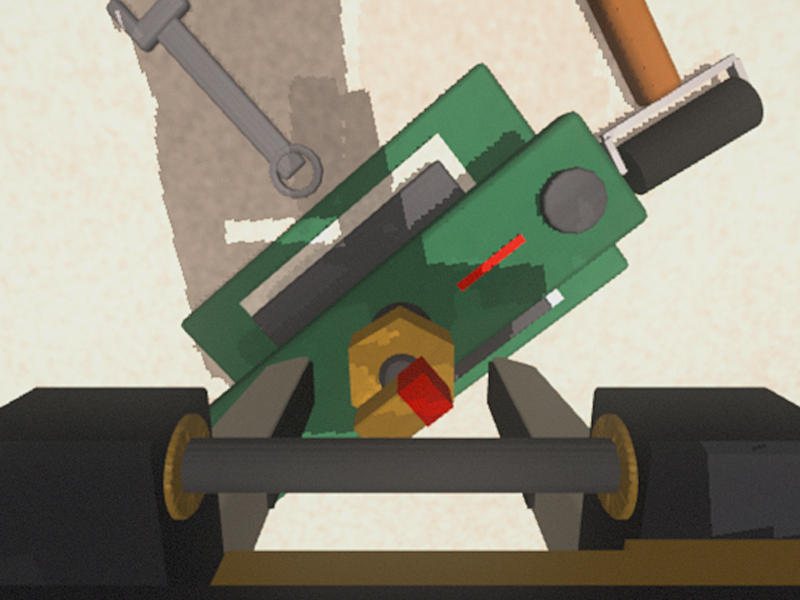

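The hexagon's flats are vertical in view (x=349 and 453, centre 401), so they're aligned with the jaws. The head's red end still points along the line. I'll lower onto the nut and close.

>>> jog_arm --rows '[[[0,0,-0.01],[-0.04,0,0.7],0.65],[[0,0,0],[0,0,0.7],0.65],[[0,0,0],[0,0,0.7],0.6],[[0,0,0],[0,0,0.7],0.5],[[0,0,0],[0,0,0.7],0.45]]' --grip_force 60

```text
t: 6.9
eef_pos: [534.5, -36.4, 121.2]
orientation: [-180.0, -0.0, 169.0]
ft_force: [0.8, 0.5, 0.2]
gripper_width: 44.7
```

>>> jog_arm --rows '[[[0,0,0],[0,0,0],0.3],[[0,0,0],[0,0,0],0.3],[[0,0,0],[0,0,0],0.3],[[0,0,0],[0,0,0],0.3],[[0,0,0],[0,0,0],0.3]]'

```text
t: 7.4
eef_pos: [534.1, -36.1, 121.2]
orientation: [180.0, -0.1, 169.1]
ft_force: [4.1, 3.5, -20.4]
gripper_width: 37.6
```

```bash
python3 -c "
from pl import *
plan(534.6,-36.4,122,1,0)
o=arm.get_obs();print(o['ft_force'],o['moment'],o['gripper_width'],o['t'])"
```

```text
pos [534.1 -36.1 121.2] ori [ 1.7998e+02 -9.0000e-02  1.6906e+02] q [ -8.9  25.7 101.8   0.   52.6 -87.9]
[[[0, 0, 0], [-0.05, -0.02, -0.08], 1]]
[  4.05487683   3.52380488 -20.35489076] [ 0.63071788 -0.80257483  0.0119569 ] 37.568696989353136 7.4
```

>>> jog_arm --rows '[[[0,0,0.08],[0,0,0.01],0.3],[[0,0,0.08],[0,0,0.01],0.3],[[0,0,0.08],[0,0,0.01],0.3],[[0,0,0.08],[0,0,0.01],0.3],[[0,0,0.08],[0,0,0.01],0.3]]'

```text
t: 7.9
eef_pos: [534.2, -35.8, 120.7]
orientation: [180.0, -0.1, 146.0]
ft_force: [4.5, 6.5, -20.8]
gripper_width: 37.4
```

```bash
cat > ob.py <<'E'
from h import *
o=arm.get_obs();print('t',o['t'],'p',o['eef_pos'].round(2),'ori',o['orientation'].round(2),'F',o['ft_force'].round(1),'M',o['moment'].round(3),'w',round(o['gripper_width'],2))
E
python3 ob.py
```

```text
t 7.9 p [534.24 -35.75 120.69] ori [ 1.7999e+02 -9.0000e-02  1.4596e+02] F [  4.5   6.5 -20.8] M [ 1.109 -0.949  0.198] w 37.38
```

>>> jog_arm --rows '[[[0,0,0.03],[0,0,0.005],0.3],[[0,0,0.03],[0,0,0.005],0.3],[[0,0,0.03],[0,0,0.005],0.3],[[0,0,0.03],[0,0,0.005],0.3],[[0,0,0.03],[0,0,0.005],0.3]]'

```text
t: 8.4
eef_pos: [534.3, -35.6, 120.5]
orientation: [180.0, -0.1, 137.5]
ft_force: [5.3, 7.7, -21.8]
gripper_width: 37.6
```

```bash
python3 ob.py
```

```text
t 8.4 p [534.35 -35.63 120.5 ] ori [ 1.7998e+02 -9.0000e-02  1.3749e+02] F [  5.3   7.7 -21.8] M [ 1.227 -0.961  0.134] w 37.63
```

>>> jog_arm --rows '[[[0,0,0.04],[0.02,0.03,0.02],0.3],[[0,0,0.04],[0,0.03,0.02],0.3],[[0,0,0.04],[0,0,0.02],0.3],[[0,0,0.04],[0,0,0.005],0.3],[[0,0,0.04],[0,0,0.005],0.3]]'

```text
t: 8.9
eef_pos: [534.5, -35.5, 120.2]
orientation: [-180.0, -0.1, 126.0]
ft_force: [1.9, 4.6, -15.8]
gripper_width: 37.5
```

```bash
python3 ob.py
```

```text
t 8.9 p [534.51 -35.47 120.16] ori [-1.7997e+02 -6.0000e-02  1.2601e+02] F [  1.9   4.6 -15.8] M [ 0.739 -0.533  0.153] w 37.49
```

>>> jog_arm --rows '[[[0,0,0.04],[0.02,0.02,0.02],0.3],[[0,0,0.04],[0,0,0.02],0.3],[[0,0,0.04],[0,0,0.02],0.3],[[0,0,0.04],[0,0,0.005],0.3],[[0,0,0.04],[0,0,0.005],0.3]]'

```text
t: 9.4
eef_pos: [534.7, -35.3, 119.8]
orientation: [-180.0, -0.0, 114.6]
ft_force: [0.6, 3.5, -11.7]
gripper_width: 37.3
```

```bash
python3 ob.py
```

```text
t 9.4 p [534.71 -35.34 119.82] ori [-1.7997e+02 -3.0000e-02  1.1455e+02] F [  0.6   3.5 -11.7] M [ 0.585 -0.3    0.117] w 37.28
```

>>> jog_arm --rows '[[[0,0,0.04],[0,0.02,0.02],0.3],[[0,0,0.04],[0,0,0.01],0.3],[[0,0,0.04],[0,0,0.01],0.3],[[0,0,0.04],[0,0,0.005],0.3],[[0,0,0.04],[0,0,0.005],0.3]]'

```text
t: 9.9
eef_pos: [534.9, -35.3, 119.5]
orientation: [-180.0, -0.0, 103.1]
ft_force: [0.1, 2.4, -9.8]
gripper_width: 37.7
```

```bash
python3 ob.py
```

```text
t 9.9 p [534.91 -35.27 119.52] ori [-1.7997e+02 -2.0000e-02  1.0309e+02] F [ 0.1  2.4 -9.8] M [ 0.624 -0.156  0.097] w 37.74
```

>>> jog_arm --rows '[[[0,0,0.04],[0,0,0.01],0.3],[[0,0,0.04],[0,0,0.01],0.3],[[0,0,0.04],[0,0,0.005],0.3],[[0,0,0.04],[0,0,0.005],0.3],[[0,0,0.04],[0,0,0.005],0.3]]'

```text
t: 10.4
eef_pos: [535.1, -35.3, 119.3]
orientation: [-180.0, -0.0, 91.6]
ft_force: [2.0, 3.1, -10.4]
gripper_width: 37.8
```

```bash
python3 ob.py
```

```text
t 10.4 p [535.1  -35.27 119.25] ori [-1.7999e+02 -2.0000e-02  9.1630e+01] F [  2.    3.1 -10.4] M [ 0.639 -0.259  0.068] w 37.76
```

>>> jog_arm --rows '[[[0,0,0.04],[0,0,0.01],0.3],[[0,0,0.04],[0,0,0.01],0.3],[[0,0,0.04],[0,0,0.005],0.3],[[0,0,0.04],[0,0,0.005],0.3],[[0,0,0.04],[0,0,0.005],0.3]]'

```text
t: 10.9
eef_pos: [535.3, -35.3, 119.0]
orientation: [180.0, -0.0, 80.2]
ft_force: [2.1, 3.0, -9.3]
gripper_width: 37.3
```

```bash
python3 ob.py; python3 -c "
from pl import *
c=snap('wrist','w5.png')
im=cv2.imread('pics/w5.png');cv2.imwrite('pics/w5z.png',cv2.resize(im,(800,600),interpolation=cv2.INTER_CUBIC))"
```

```text
t 10.9 p [535.31 -35.27 119.02] ori [ 1.7998e+02 -2.0000e-02  8.0170e+01] F [ 2.1  3.  -9.3] M [ 0.632 -0.333  0.173] w 37.34
```

View pics/w5z.png

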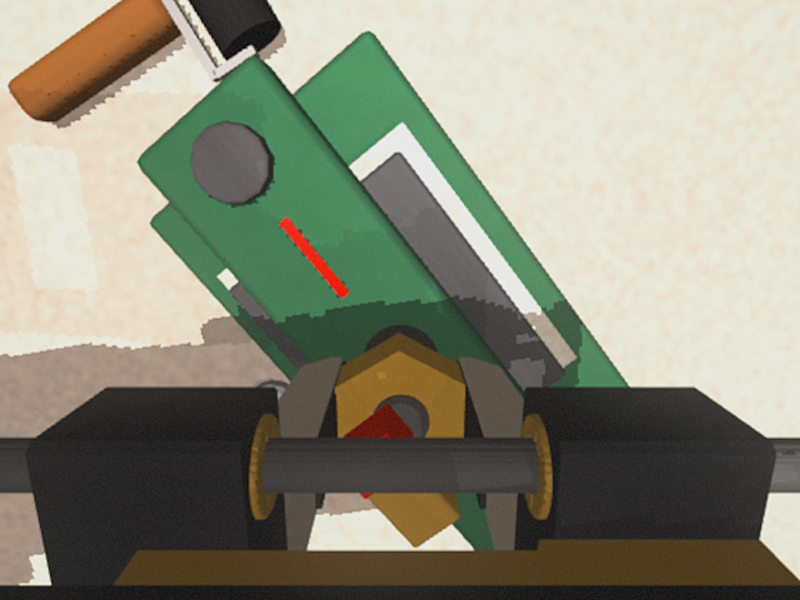

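The nut sits square in the pads after about 1.55 rad, and the head still points along the line. The moment is still at thread-friction level (0.07-0.17 with noise), so I'll go on in small steps.

>>> jog_arm --rows '[[[0,0,0.03],[0,0,0.005],0.3],[[0,0,0.03],[0,0,0.005],0.3],[[0,0,0.03],[0,0,0.005],0.3],[[0,0,0.03],[0,0,0.005],0.3],[[0,0,0.03],[0,0,0.005],0.3]]'

```text
t: 11.45
eef_pos: [535.5, -35.3, 118.8]
orientation: [180.0, -0.0, 71.6]
ft_force: [1.4, 6.3, -7.6]
gripper_width: 37.7
```

```bash
python3 ob.py
```

```text
t 11.45 p [535.47 -35.33 118.79] ori [ 1.7996e+02 -2.0000e-02  7.1570e+01] F [ 1.4  6.3 -7.6] M [ 0.834 -0.333  0.142] w 37.71
```

>>> jog_arm --rows '[[[0,0,0.03],[0.03,0,0.005],0.3],[[0,0,0.03],[0,0,0.005],0.3],[[0,0,0.03],[0,0,0.005],0.3],[[0,0,0.03],[0,0,0.005],0.3],[[0,0,0.03],[0,0,0.005],0.3]]'

```text
t: 11.95
eef_pos: [535.6, -35.3, 118.5]
orientation: [180.0, -0.0, 62.9]
ft_force: [1.1, 2.7, -2.7]
gripper_width: 37.7
```

```bash
python3 ob.py
```

```text
t 11.95 p [535.58 -35.28 118.52] ori [ 1.7995e+02 -1.0000e-02  6.2940e+01] F [ 1.1  2.7 -2.7] M [ 0.43  -0.347  0.187] w 37.74
```

>>> jog_arm --rows '[[[0,0,0.02],[0,0,0.003],0.3],[[0,0,0.02],[0,0,0.003],0.3],[[0,0,0.02],[0,0,0.003],0.3],[[0,0,0.02],[0,0,0.003],0.3],[[0,0,0.02],[0,0,0.003],0.3]]'

```text
t: 12.45
eef_pos: [535.7, -35.2, 118.4]
orientation: [179.9, -0.0, 57.3]
ft_force: [3.2, 2.5, 1.0]
gripper_width: 37.7
```

```bash
python3 ob.py
```

```text
t 12.45 p [535.67 -35.23 118.37] ori [ 1.7995e+02 -2.0000e-02  5.7250e+01] F [3.2 2.5 1. ] M [ 0.388 -0.48   0.281] w 37.72
```

Moment is rising (0.28), so the nut has touched the washer near yaw 63-60°. I'll take smaller steps.

>>> jog_arm --rows '[[[0,0,0.01],[0,0,0],0.3],[[0,0,0.01],[0,0,0.002],0.3],[[0,0,0.01],[0,0,0.002],0.3],[[0,0,0.01],[0,0,0.002],0.3],[[0,0,0.01],[0,0,0.002],0.3]]'

```text
t: 12.95
eef_pos: [535.7, -35.3, 118.3]
orientation: [179.9, -0.0, 54.4]
ft_force: [4.3, 2.8, 5.0]
gripper_width: 37.6
```

```bash
python3 ob.py
```

```text
t 12.95 p [535.68 -35.26 118.27] ori [ 1.7994e+02 -3.0000e-02  5.4430e+01] F [4.3 2.8 5. ] M [ 0.342 -0.79   0.275] w 37.57
```

>>> jog_arm --rows '[[[0,0,0.01],[0,0,0],0.3],[[0,0,0.01],[0,0,0],0.3],[[0,0,0.01],[0,0,0],0.3],[[0,0,0.01],[0,0,0],0.3],[[0,0,0.01],[0,0,0],0.3]]'

```text
t: 13.45
eef_pos: [535.7, -35.3, 118.2]
orientation: [179.9, -0.0, 51.6]
ft_force: [4.5, 2.5, 3.8]
gripper_width: 38.1
```

```bash
python3 ob.py
```

```text
t 13.45 p [535.72 -35.25 118.24] ori [ 1.7994e+02 -4.0000e-02  5.1570e+01] F [4.5 2.5 3.8] M [ 0.354 -0.866  0.335] w 38.05
```

>>> jog_arm --rows '[[[0,0,0.01],[0,0,0],0.3],[[0,0,0.01],[0,0,0],0.3],[[0,0,0.01],[0,0,0],0.3],[[0,0,0.01],[0,0,0],0.3],[[0,0,0.01],[0,0,0],0.3]]'

```text
t: 13.95
eef_pos: [535.8, -35.2, 118.2]
orientation: [179.9, -0.0, 48.7]
ft_force: [5.6, 2.2, 3.1]
gripper_width: 37.7
```

```bash
python3 ob.py
```

```text
t 13.95 p [535.76 -35.22 118.19] ori [ 1.7994e+02 -4.0000e-02  4.8710e+01] F [5.6 2.2 3.1] M [ 0.367 -0.982  0.347] w 37.67
```

```bash
python3 ob.py; python3 -c "
from pl import *
c=snap('wrist','w6.png')
im=cv2.imread('pics/w6.png');cv2.imwrite('pics/w6z.png',cv2.resize(im[200:400,180:380],None,fx=3,fy=3,interpolation=cv2.INTER_CUBIC))";python3 ob.py
```

```text
t 13.95 p [535.76 -35.22 118.19] ori [ 1.7994e+02 -4.0000e-02  4.8710e+01] F [5.6 2.2 3.1] M [ 0.367 -0.982  0.347] w 37.67
t 14.0 p [535.78 -35.25 118.2 ] ori [ 1.7994e+02 -4.0000e-02  4.8670e+01] F [5.9 2.7 3.8] M [ 0.308 -0.991  0.269] w 37.55
```

View pics/w6z.png

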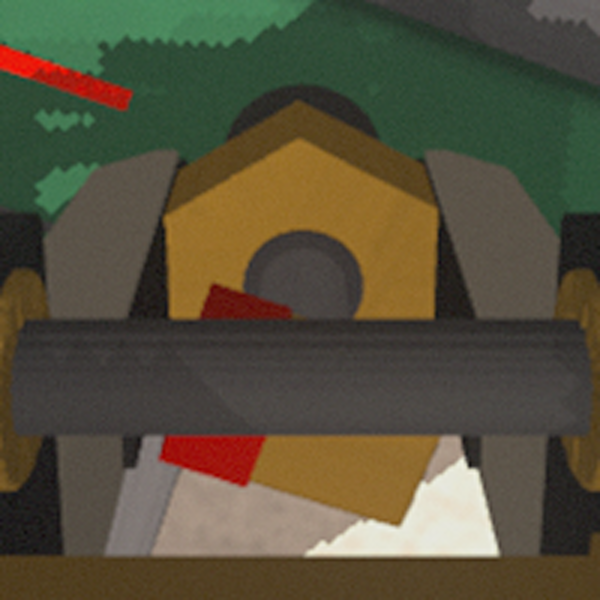

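The nut is still square in the pads. The readings carry about ±0.05 noise, and a trend of about 0.35 fits first touch near yaw 58°. I'll go on by 0.05 rad.

>>> jog_arm --rows '[[[0,0,0.01],[0,0,0],0.3],[[0,0,0.01],[0,0,0],0.3],[[0,0,0.01],[0,0,0],0.3],[[0,0,0.01],[0,0,0],0.3],[[0,0,0.01],[0,0,0],0.3]]'

```text
t: 14.5
eef_pos: [535.8, -35.2, 118.2]
orientation: [179.9, -0.0, 45.9]
ft_force: [5.2, 3.1, 2.6]
gripper_width: 37.8
```

```bash
python3 ob.py
```

```text
t 14.5 p [535.84 -35.24 118.18] ori [ 1.7993e+02 -5.0000e-02  4.5850e+01] F [5.2 3.1 2.6] M [ 0.322 -1.098  0.421] w 37.75
```

>>> jog_arm --rows '[[[0,0,0.006],[0,0,0],0.3],[[0,0,0.006],[0,0,0],0.3],[[0,0,0.006],[0,0,0],0.3],[[0,0,0.006],[0,0,0],0.3],[[0,0,0.006],[0,0,0],0.3]]'

```text
t: 15.0
eef_pos: [535.9, -35.2, 118.1]
orientation: [179.9, -0.1, 44.1]
ft_force: [6.2, 3.1, 1.8]
gripper_width: 37.5
```

```bash
python3 ob.py
```

```text
t 15.0 p [535.87 -35.23 118.15] ori [ 1.7993e+02 -5.0000e-02  4.4150e+01] F [6.2 3.1 1.8] M [ 0.321 -1.077  0.412] w 37.48
```

>>> jog_arm --rows '[[[0,0,0.008],[0,0,0],0.3],[[0,0,0.008],[0,0,0],0.3],[[0,0,0.008],[0,0,0],0.3],[[0,0,0.008],[0,0,0],0.3],[[0,0,0.008],[0,0,0],0.3]]'

```text
t: 15.5
eef_pos: [535.9, -35.3, 118.1]
orientation: [179.9, -0.1, 41.9]
ft_force: [6.2, 2.7, 1.3]
gripper_width: 37.5
```

```bash
python3 ob.py
```

```text
t 15.5 p [535.9  -35.26 118.13] ori [ 1.7993e+02 -6.0000e-02  4.1850e+01] F [6.2 2.7 1.3] M [ 0.261 -1.136  0.446] w 37.51
```

>>> jog_arm --rows '[[[0,0,0.004],[0,0,0],0.3],[[0,0,0.004],[0,0,0],0.3],[[0,0,0.004],[0,0,0],0.3],[[0,0,0.004],[0,0,0],0.3],[[0,0,0.004],[0,0,0],0.3]]'

```text
t: 16.0
eef_pos: [535.9, -35.3, 118.1]
orientation: [179.9, -0.1, 40.7]
ft_force: [5.7, 2.9, 1.0]
gripper_width: 37.2
```

```bash
python3 ob.py
```

```text
t 16.0 p [535.91 -35.26 118.1 ] ori [ 1.7993e+02 -6.0000e-02  4.0720e+01] F [5.7 2.9 1. ] M [ 0.264 -1.194  0.439] w 37.16
```

The last moments while turning were 0.41, 0.45 and 0.44. The angle since touch suggests 0.53 or a little more. Both lie inside the band around 0.5, so I'll stop here, let go and rise.

>>> jog_arm --rows '[[[0,0,0],[0,0,0],0.75],[[0,0,0],[0,0,0],0.75],[[0,0,0],[0,0,0],0.75],[[0,0,0],[0,0,0],0.75],[[0,0,0],[0,0,-0.3],0.75]]'

```text
t: 16.5
eef_pos: [534.8, -35.2, 120.6]
orientation: [-179.9, 0.1, 40.7]
ft_force: [-0.2, 0.2, 0.2]
gripper_width: 68.8
```

>>> jog_arm --rows '[[[0,0,0],[0,0,-1.0],0.75],[[0,0,0],[0,0,-2.5],0.75],[[0,0,0],[0,0,-3],0.75],[[0,0,0],[0,0,-3],0.75],[[0,0,0],[0,0,-2],0.75]]'

```text
t: 17.0
eef_pos: [535.7, -35.3, 239.0]
orientation: [179.9, -0.1, 40.7]
ft_force: [-0.4, -0.5, -0.2]
gripper_width: 69.9
```

```bash
python3 ob.py; python3 -c "
from pl import *
c=snap('wrist','w7.png')
im=cv2.imread('pics/w7.png');cv2.imwrite('pics/w7z.png',cv2.resize(im,(800,600),interpolation=cv2.INTER_CUBIC))";python3 ob.py
```

```text
t 17.0 p [535.69 -35.26 238.97] ori [ 1.7988e+02 -1.0000e-01  4.0720e+01] F [-0.4 -0.5 -0.2] M [-0.005  0.008 -0.006] w 69.92
t 17.05 p [536.75 -35.39 241.54] ori [179.72  -0.24  40.73] F [ 0.8 -0.4  3. ] M [-0.084 -0.086  0.025] w 69.71
```

View pics/w7z.png

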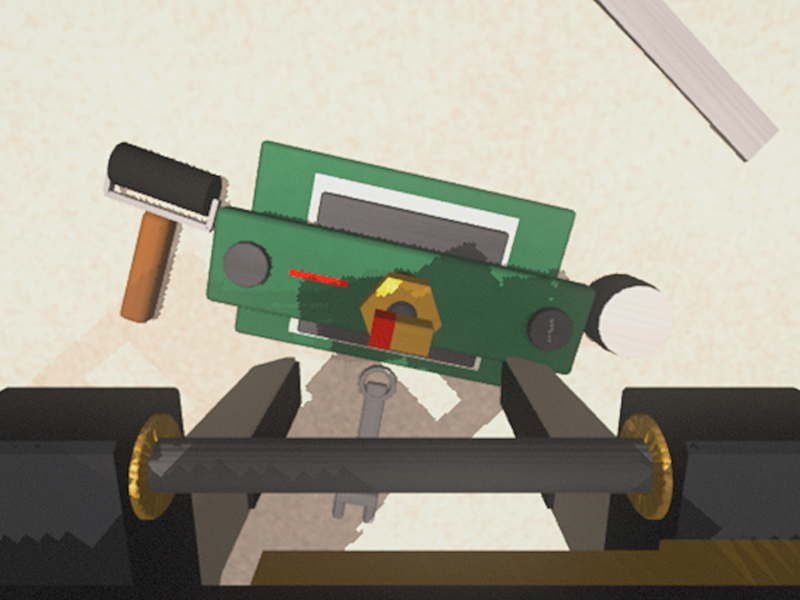

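The head still lies along the line. Next I'll measure the head direction and how far the nut sprang back.

Run:
```python
from m import *
im=cv2.imread('pics/w7.png')
cv2.imwrite('pics/w7zz.png',cv2.resize(im[180:260,190:320],None,fx=6,fy=6,interpolation=cv2.INTER_CUBIC))
```

```text
(no output)
```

View pics/w7zz.png

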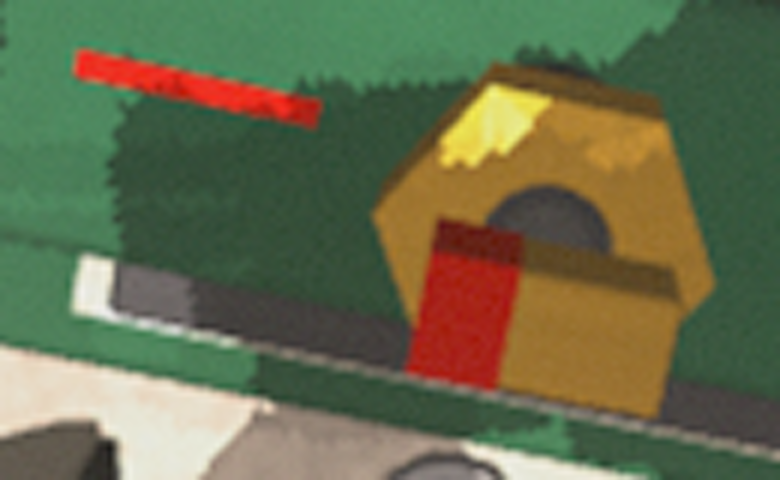

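Run:
```python
from m import *
c=load('w7.png')
f=lambda P,z:np.array([onz(c,x/6+189.6,y/6+179.6,z)[:2] for x,y in P])
H=f([(435,248),(680,302),(658,416),(408,372)],183)
print(H.round(1),H.mean(0))
for a,b in((1,0),(2,3)): d=H[b]-H[a]; print('red dir',np.degrees(np.arctan2(d[1],d[0])),np.linalg.norm(d))
N=f([(374,213),(492,83),(662,120),(714,285)],145.7)
R=19/np.cos(np.pi/6)
from scipy.optimize import least_squares
ctr=(N[0]+N[3])/2; a0=np.degrees(np.arctan2(*(N[0]-ctr)[::-1]))
s=least_squares(lambda p:(np.array([[p[0]+R*np.cos(np.radians(p[2]-60*i)),p[1]+R*np.sin(np.radians(p[2]-60*i))] for i in range(4)])-N).ravel(),[*ctr,a0])
print(s.x,s.fun.round(1), 'flat-aligned yaw mod60',(s.x[2]+30+90)%60)
r,y,d=masks(c,(195,180,250,210))
for a,ce,l in comps(r,60):
    p=np.argwhere(l)[:,::-1]; W=np.array([onz(c,*q,95)[:2] for q in p]);v=cv2.fitLine(W.astype(np.float32),cv2.DIST_L2,0,.01,.01).ravel();print('line',a,np.degrees(np.arctan2(v[1],v[0]))%180,v[2:])
```

```text
[[534.8 -21.4]
 [547.4 -45.4]
 [536.1 -52.2]
 [522.1 -28.2]] [535.1228875  -36.82963976]
red dir 117.86205893434709 27.12245985206938
red dir 120.23058926493684 27.814433416419256
[535.0517302  -36.94340521 118.47189486] [ 0.   0.2 -0.2  0.1  0.  -0.3  0.2  0.1] flat-aligned yaw mod60 58.471894861442024
line 198 118.37019 [510.10526    8.595749]
```

The nut sprang back about 0.31 rad, to the touch point, which agrees with the wind-up. The head reads 119±1° against the line's 118.4°. Last I'll check that the neighbours haven't moved, then hand in.

Run:
```python
from m import *
a=cv2.imread('pics/top0.png').astype(int); snap('top','top9.png'); b=cv2.imread('pics/top9.png').astype(int)
c=load('w7.png');w1=load('w1.png')
# tin lid/brayer handle from wrist views before/after
for n,k in(('w1',w1),('w7',c)):
    hsv=cv2.cvtColor(k['image'],cv2.COLOR_RGB2HSV).astype(int)
    m=(hsv[...,0]>5)&(hsv[...,0]<17)&(hsv[...,1]>150)&(hsv[...,2]>80); m[270:]=0
    for A,ce,l in sorted(comps(m,300),key=lambda q:-q[0])[:2]: print(n,'handle?',A,onz(k,*ce,12).round(0)[:2])
cv2.imwrite('pics/top9z.png',np.hstack([x[100:300,90:480].astype(np.uint8) for x in(a,b)]))
```

```text
w1 handle? 1357 [408. 118.]
w7 handle? 1174 [410. 118.]
```

View pics/top9z.png

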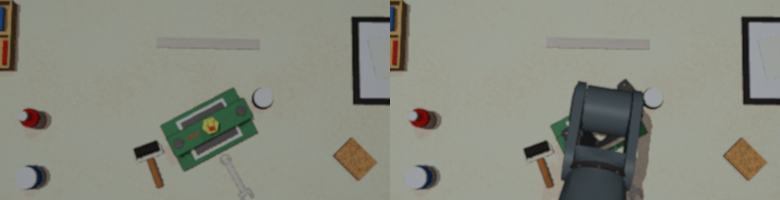

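The before and after pictures show the tin, brayer, rule, bottle, jar and block in the same places, and the arm clear above the press. Handing in.

```bash
python3 -c "
from plant import arm
print(arm.get_obs()['t']); print(arm.job_done())"
```

```text
17.1
the job is handed in; nothing more can be done
None
```

The screw is turned to its mark, and the jam nut is run down and nipped up to about 0.5 N m. I handed the job in at 17 s with the gripper open and clear above the press.

- **Screw:** I turned it about 1.28 rad clockwise by its head. With the head still gripped, it lay along 118.6° and the red line measured 118.3°. After the nut was tightened and released, a coarser reading gave 119 ± 1° against 118.4°.
- **Nut:** It turned about 2.24 rad in a single grip and touched the washer near yaw 58°. The last moments read while turning were 0.41, 0.45 and 0.44 N m, with about ±0.05 noise. When let go, it sprang back about 0.31 rad.
- **Disagreement:** The moment readings gave about 0.45 N m. The angle since touch pointed to about 0.53 to 0.57, and the upper end of those angle estimates reached about 0.66, just over the 0.65 limit. I trusted the direct readings and stopped there without re-tightening.
- **Other things on the bench:** In the before and after pictures the tin, brayer, rule, bottle, jar and block had not moved. The arm hid the spanner in the last top view, and I compared its place in the wrist views only by eye.

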